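Release and close the glaze tray

TASK

Two small one-tray cabinets stand on the pottery bench with their trays pulled out and locked. Put away the tray that holds the lidded jar: press the release lever on the side of its slide fully down, then push that tray fully home, keeping the jar standing in it. Leave the other cabinet's lever and tray (the one holding the open bowl) as they are.

Things in the scene. Friction and masses are not known exactly. Their poses are not given: they have to be found in the camera images.
- glaze: grey steel benchtop cabinet (150 wide, 165 deep, 92 tall) of the tray to be put away; fixed. Origin on the bench under the middle of its open front, which roughly faces the robot; x into the cabinet, y to the left as seen looking in, z up. The plywood tray comes out to -x: 142 long, 134 wide, floor 18 above the bench, sides 44, back 58.
- glaze_front (a point): centre of the outer face of the front panel of that tray (the one with the jar): plywood, 150 wide, 12 thick, from 12 to 84 above the bench, no protruding handle; the point is 48 above the bench. At the start 142 before the cabinet's front, when home 12. Axes as the cabinet's: the tray is pushed home along +x.
- glaze_tray (a joint): travel of that tray in m: 0 fully extended (start), 0.13 fully home. Runs with about 2 N of friction and stays where it is left. Blocked within 2 mm by the lever's pawl until the lever is down.
- glaze_paddle (a point): centre of the top of the black paddle (36 along x, 34 along y, 6 thick) on the front end of that cabinet's steel release lever, on its left (+y) side beside the tray. Lever up: 61 above the bench, 72 before the cabinet's front, 99 left of its middle. Fully pressed it drops 20 and shifts under 10 in x. Axes: as the cabinet's, tilting with the lever.
- glaze_lever (a joint): angle of that lever in rad: 0 up (locked; starts at 0 to 0.04), 0.40 fully down. The lever turns about a level pin 52 behind the paddle's centre, needs about 3 N at the paddle, and stays where it is left. The tray is free from about 0.27.
- jar: closed grey glaze jar with a white lid, 52 across, 50 tall, 100 to 200 g, standing loose in the tray to be put away; origin at the centre of its underside, z up
- spare_front (a point): the same front-panel point on the other, identical cabinet, whose tray holds an open white bowl (70 across, 30 tall); this tray stays out
- spare_paddle (a point): the same paddle point on the other cabinet's lever; this lever stays up
Things that resemble listed ones, but are neither listed nor needed, are in the scene too. What is shaped like the jar but green, purple or turquoise is not meant.

How it is judged (in metres and radians):
On the way:
1. the release lever of the jar's tray is pressed down (past 0.28 rad of 0.40) (value of joint glaze_lever above 0.28 rad and value of joint glaze_tray below 0.02 m), for 0.1 s.
At the end, for the whole second after the job is handed in: The tray with the jar is home to within 10 mm and at rest, the jar stands upright (within 10 degrees) and at rest in it, and the other cabinet's tray (within 15 mm) and lever paddle (within 10 mm) are where they were. Where the released lever ends does not matter (value of joint glaze_tray above 0.12 m and velocity of joint glaze_tray between -0.01 and 0.01 m/s and angle between jar's own z axis and vertical below 0.17 rad and x of jar in the frame of glaze_front between 0.012 and 0.16 m and horizontal distance between jar and glaze_front below 0.16 m and linear speed of jar below 0.02 m/s and distance of spare_front from where it was at the start of the episode below 0.015 m and distance of spare_paddle from where it was at the start of the episode below 0.01 m); the robot touches nothing.
It fails at once if the jar is knocked over (tilted by more than about 30 degrees) (angle between jar's own z axis and vertical above 0.52 rad).
It fails at once if the other cabinet's tray or lever is worked (front moved by 15 mm, or paddle by 10 mm) (distance of spare_front from where it was at the start of the episode above 0.015 m or distance of spare_paddle from where it was at the start of the episode above 0.01 m).
It also fails if it takes over 45 s, if anything falls off the work surface, if the arm or the gripper's body presses on something with over 40 N, if the wrist force passes 120 N, or if a joint passes its speed limit or range.

ROBOT

A 7-joint arm with a two-finger parallel gripper is mounted at the origin on the work surface. World frame = base frame: x ahead of the robot, y to its left, z up, the work surface at z = 0. Lengths are in m, angles in degrees, forces in N, time in s.
With the tool pointing down it reaches from about 0.4 to 0.85 m from the base axis. Payload 10.4 kg.
Tool frame: the origin (TCP) lies where the fingers leave the gripper's body, on its centre line; the fingertips stand 70 mm ahead of it and the grasp point (between the pads) lies 51 mm ahead of it; z points along the fingers, y is the line along which they close (so a half turn about z gives the same grasp; the last joint's range is limited). The gripper opens to 87 mm and grips with 3 to 60 N. Pads are 19 mm wide; open, the fingers measure 117 mm over their backs; the gripper's body (75 mm by 190 mm) begins 51 mm behind the grasp point.
Start: joints at [63.736, 19.034, -3.707, 83.658, 1.238, 77.344, -5.071], TCP at [0.264, -0.567, 0.292] pointing down, gripper open.
Joint ranges: [-148.97, 148.97], [-28.65, 121.19], [-84.17, 76.75], [9.2, 138.47], [-72.65, 252.65], [3.7, 117.97], [-149.18, 149.18]. Speed limits (degrees/s): [127.2, 127.2, 159.86, 159.86, 180, 180, 180].

INTERFACE

Orientations are given as [roll, pitch, yaw] about the fixed x, y, z axes, in that order (R = Rz(yaw) Ry(pitch) Rx(roll)).
In Python, from rig import r gives the robot as it stands. Calls block until the motion is done:
- r.move_pose(position, orientation): joint-space move of the TCP to a pose.
- r.move_straight(position, rot=None, max_speed=0.15, stop_force=None): straight line of the TCP; rot=None keeps the orientation; max_speed is the mean speed in m/s. With stop_force (N) it stops when the force on the tool has changed by that much, and returns True; else False.
- r.move_j(angles): joint-space move.
- r.let_go() and r.clamp(): open the fingers fully, or close them until they stop; the grip force is fixed at half the most.
- r.sleep(seconds).
- r.ik(position, orientation): joint angles nearest the present ones, or None.
- r.read_camera(name): name is "scene" or "top" or "wrist"; returns (picture, depth): 400x640x3 uint8, red, green, blue; 400x640 float32, m along the optical axis (not along the pixel's ray), 0 where there is no reading.
- r.camera_params(name): a dict with "fx", "fy", "cx", "cy" (pixels), "k1" (the pictures are not rectified: a ray, as slopes to the right and down, at radius r is drawn at 1 + k1 r^2 times it, then the intrinsics apply), "view" (4x4, takes a point from world to camera coordinates). Camera axes: x right, y down, z forward; pixel columns grow to the right and rows downward; lengths in m; the calibration is good to about 2 mm. A picture is of the moment at which its call begins: read the wrist's pose just before it. camera_params takes no time and is no camera call; for the wrist camera it gives the pose at the moment of the call.
A pose or a line that the arm cannot do raises r.PlanningError and nothing moves.
- r.close_job(): hands the job in; it is judged then, once.
Trained networks look in the newest picture that a camera, given by its name, has taken for a name from the list of things; names that differ only in an ending like _2 or _b are one class to them, and where a whole thing is asked for, a point or a joint stands for the part that bears it (a point fixed in the world has none). Each returns a list of dicts, best first, with "confidence" (0 to 1); they miss things now and then, are a little off and sometimes report something else, mostly with a low value. They report only what shows in the picture. A call takes as long as a camera call. They do not tell look-alikes from the thing itself.
- r.find_in(camera, thing): "box" ([left, top, width, height] in pixels, round what is visible of it).
- r.spot_point(camera, thing): "at" ([column, row] in pixels: a listed point, or the origin of a listed thing).
Readings, each from a call of its own:
- r.read_clock(): time.
- r.read_joint_pos(): joint angles.
- r.read_dq(): joint speeds.
- r.read_effort(): joint torques, N m.
- r.read_tcp_pos(): TCP position.
- r.read_orientation(): TCP orientation.
- r.read_contact_force(): force on the tool from outside, world axes, zero at the start.
- r.read_wrist_torque(): the same for the moment, N m.
- r.read_gripper_width(): finger opening in m.
- r.read_grip_force(): force on a finger pad.
Only numpy, scipy, OpenCV 4.12 (cv2) and the standard library are available. Lean on these libraries where they do the work, as an engineer would, in place of code of your own. Each camera call takes 0.05 s, during which the arm holds its last target. There are 200 camera calls.

## Working session

There is one attempt and no reset: what is moved stays moved. The work goes in short steps, each a Python script; the robot and the scene stay as the last script left them, time stands still between calls to the robot, and variables do not carry over. Pictures are saved under pics/ and viewed, at most 10 in all, crops included, and the job is handed in when it is done.

```bash
mkdir -p pics; ls; cat > h.py <<'E'
import numpy as np, cv2
from rig import r
def shot(cam,fn=None):
    p=r.camera_params(cam); im,d=r.read_camera(cam)
    if fn: cv2.imwrite('pics/'+fn,im[:,:,::-1])
    return im,d,p
def ray(p,uv):
    K=np.array([[p['fx'],0,p['cx']],[0,p['fy'],p['cy']],[0,0,1.]])
    q=cv2.undistortPoints(np.array(uv,float).reshape(-1,1,2),K,np.array([p['k1'],0,0,0.]))
    return np.append(q.ravel(),1)
def world(p,uv,depth=None,z=None):
    V=np.linalg.inv(np.array(p['view'])); a=V[:3,:3]@ray(p,uv); o=V[:3,3]
    s=depth if z is None else (z-o[2])/a[2]
    return o+s*a
def at(p,d,uv):
    u,v=int(round(uv[0])),int(round(uv[1])); w=d[max(0,v-1):v+2,max(0,u-1):u+2]; w=w[w>0]
    return world(p,uv,np.median(w)) if w.size else None
E
python3 - <<'E'
from h import *
print(r.read_clock())
for c in('scene','top'):
    im,d,p=shot(c,c+'1.png')
    for t in('glaze_front','glaze_paddle','jar','spare_front','spare_paddle'):
        for e in r.spot_point(c,t)[:4]:
            print(c,t,np.round(e['at']),round(e['confidence'],2),np.round(at(p,d,e['at']),3) if at(p,d,e['at']) is not None else None)
print(r.read_clock())
E
```

```text
pics
0.0
scene glaze_front [208. 260.] 0.87 [ 0.522 -0.194  0.068]
scene glaze_paddle [282. 252.] 0.69 [ 0.572 -0.087  0.059]
scene jar [172. 242.] 0.75 [ 0.438 -0.231  0.03 ]
scene jar [277. 220.] 0.64 [ 0.505 -0.06   0.034]
scene spare_front [368. 184.] 0.63 [0.545 0.108 0.059]
scene spare_paddle [430. 175.] 0.58 [0.593 0.213 0.06 ]
top glaze_front [424. 230.] 0.58 [ 0.506 -0.206 -0.   ]
top glaze_paddle [374. 191.] 0.82 [ 0.574 -0.094  0.06 ]
top jar [440. 273.] 0.88 [ 0.421 -0.22   0.05 ]
top jar [426. 200.] 0.81 [ 0.558 -0.192  0.068]
top jar [388. 257.] 0.71 [ 0.448 -0.123  0.051]
top jar [348. 242.] 0.71 [ 0.474 -0.046  0.049]
top spare_front [270. 211.] 0.81 [0.533 0.109 0.029]
top spare_paddle [218. 179.] 0.93 [0.589 0.208 0.061]
0.6
```

View pics/scene1.png

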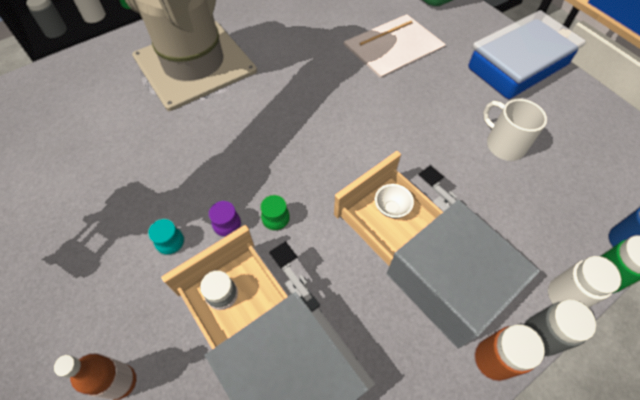

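View pics/top1.png

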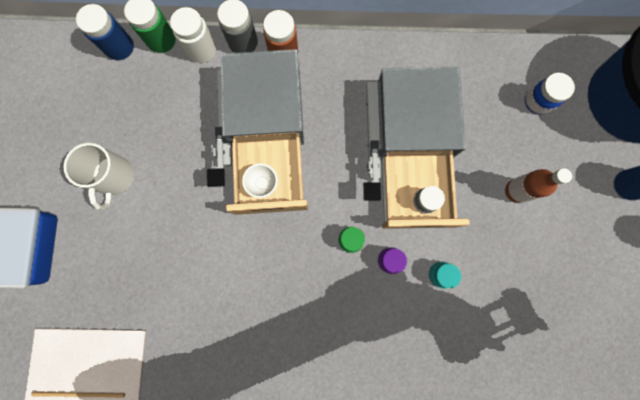

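The two cabinets show with the candidates as follows. In the top picture the cabinet with the grey, white-lidded jar is on the right: jar (431,199), panel (426,223), paddle (373,191). The bowl's cabinet is on the left: bowl (260,180), paddle (216,177).

Could be mistaken for the jar: green (351,239), purple (393,261) and turquoise (446,275), all on the bench in front of the tray. I choose the grey jar at (431,199), with panel (426,223) and paddle (373,191). The spare panel (266,206) and paddle (216,177) must be left alone.

```bash
cat >> h.py <<'E'
def cloud(p,d):
    v,u=np.mgrid[0:400,0:640]; K=np.array([[p['fx'],0,p['cx']],[0,p['fy'],p['cy']],[0,0,1.]])
    q=cv2.undistortPoints(np.stack([u,v],-1).reshape(-1,1,2).astype(float),K,np.array([p['k1'],0,0,0.])).reshape(400,640,2)
    V=np.linalg.inv(np.array(p['view'])); c=np.dstack([q,np.ones((400,640))])*d[...,None]
    W=c@V[:3,:3].T+V[:3,3]; W[d<=0]=np.nan; return W
E
python3 - <<'E'
from h import *
im,d,p=shot('top'); W=cloud(p,d)
cv2.imwrite('pics/crop.png',cv2.resize(im[130:300,320:490,::-1],None,fx=3.5,fy=3.5,interpolation=cv2.INTER_CUBIC))
def pts(box,z0,z1):
    a,b,c,e=box; X=W[c:e,a:b].reshape(-1,3); return X[(X[:,2]>z0)&(X[:,2]<z1)]
R=pts((370,475,60,165),.084,.1); rc=cv2.minAreaRect(R[:,:2].astype(np.float32)); print('roof',rc,R[:,2].mean()); print(np.round(cv2.boxPoints(rc),4))
F=pts((380,475,212,232),.077,.09); rc=cv2.minAreaRect(F[:,:2].astype(np.float32)); print('panel top',rc,F[:,2].mean()); print(np.round(cv2.boxPoints(rc),4))
P=pts((362,382,180,202),.052,.068);print('paddle',cv2.minAreaRect(P[:,:2].astype(np.float32)),P.mean(0),len(P))
for n,b in dict(g=(335,365,225,253),p=(378,408,246,274),t=(430,462,260,290),jar=(417,446,185,213)).items():
    X=pts(b,.035,.1); X=X[X[:,2]>X[:,2].max()-.01];print(n,np.round(X.mean(0),3),X[:,2].max())
E
```

```text
roof ((0.7327022552490234, -0.18237286806106567), (0.1658150553703308, 0.1523773968219757), 2.3834145069122314) 0.0915402026516966
[[ 0.6467 -0.1097]
 [ 0.653  -0.2619]
 [ 0.8187 -0.255 ]
 [ 0.8124 -0.1028]]
panel top ((0.5148302912712097, -0.19116705656051636), (0.01226996723562479, 0.15082427859306335), 2.445594072341919) 0.08324548869669227
[[ 0.5055 -0.1161]
 [ 0.5119 -0.2668]
 [ 0.5242 -0.2662]
 [ 0.5177 -0.1156]]
paddle ((0.5761294960975647, -0.08925759792327881), (0.04023498296737671, 0.03330211713910103), 0.562308132648468) [ 0.5748442  -0.08910238  0.0599358 ] 342
g [ 0.482 -0.054  0.049] 0.05321170097880035
p [ 0.443 -0.134  0.05 ] 0.0544546323763766
t [ 0.418 -0.237  0.05 ] 0.054071607739124894
jar [ 0.563 -0.202  0.067] 0.0711928922585966
```

View pics/crop.png

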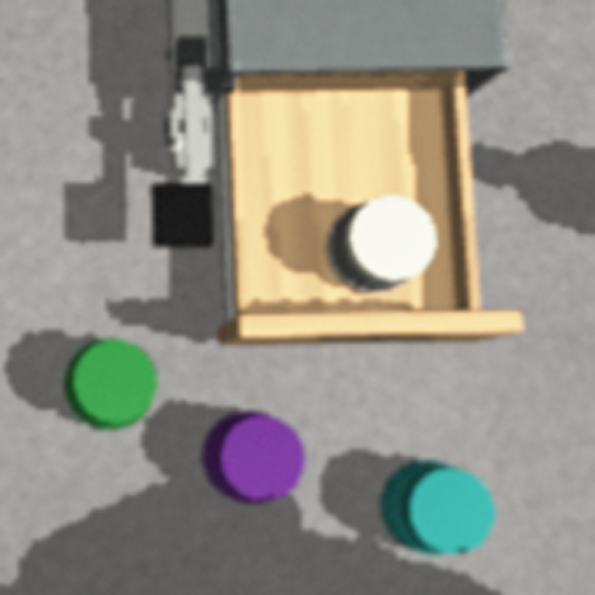

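The crop confirms the choice: the grey, white-lidded jar (395,240) stands in this tray, and its black paddle is at (183,215). The depth fit agrees: front centre at (0.650,-0.186), yaw 2.4°. Next I press the lever with closed fingers.

```bash
cat >> h.py <<'E'
YAW=2.4; c_,s_=np.cos(np.radians(YAW)),np.sin(np.radians(YAW))
def cab(x,y,ztip): return [0.650+c_*x-s_*y,-0.186+s_*x+c_*y,ztip+0.070]
E
python3 - <<'E'
from h import *
print(r.read_orientation(), r.read_joint_pos())
best=None
for y in(YAW,YAW-180):
    q=r.ik(cab(-.072,.100,.1),[180,0,y]); print(y,None if q is None else np.round(q))
    if q is not None:
        m=np.abs(np.array(q)-r.read_joint_pos()).max()
        if best is None or m<best[0]: best=(m,y)
rot=[180,0,best[1]]; print(rot)
r.clamp()
r.move_pose(cab(-.072,.100,.13),rot)
r.move_straight(cab(-.072,.100,.075))
print(r.move_straight(cab(-.072,.100,.032),max_speed=.03,stop_force=14), r.read_tcp_pos(), r.read_contact_force())
r.move_straight(cab(-.072,.100,.13))
im,d,p=shot('scene','pressed.png'); print(r.read_clock())
for e in r.spot_point('scene','glaze_paddle')[:2]: print(e, at(p,d,e['at']))
cv2.imwrite('pics/pc.png',cv2.resize(im[200:360,150:350,::-1],None,fx=3,fy=3))
E
```

```text
[ 1.79993404e+02 -1.73915331e-04  2.49682920e+01] [63.73670921 19.03221297 -3.70689882 83.65823904  1.23854666 77.3427836
 -5.07106985]
2.4 [ 26.  21. -27.  98.  11.  63. -91.]
-177.6 [ 36.  24. -39.  97.  17.  65.  85.]
[180, 0, 2.4]
True [ 0.57388142 -0.08911387  0.11312928] [-5.41899981 -0.209871   13.51027599]
6.5667
{'at': [281.2, 258.4], 'confidence': 0.68} [ 0.57178774 -0.09203166  0.03718136]
```

View pics/pc.png

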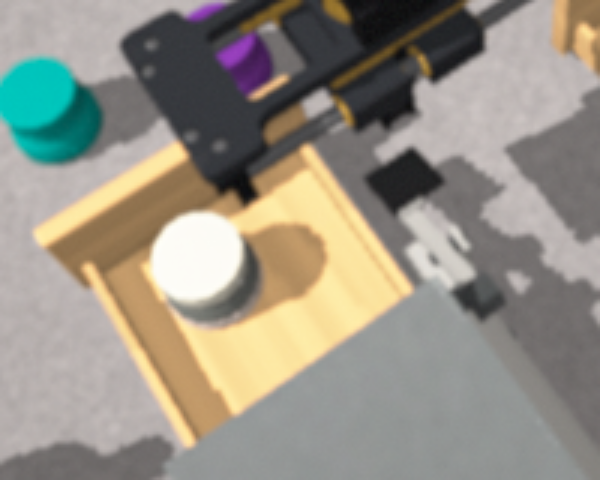

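The paddle now reads z≈0.037 (crop at (405,178)), about 20 mm lower, so the lever is fully down. The jar at (200,255) is still upright. Next I push the tray home.

```bash
python3 - <<'E'
from h import *
r.move_straight(cab(-.172,.02,.13)); r.move_straight(cab(-.172,0,.064),max_speed=.1)
print(r.read_clock(), r.read_contact_force())
s=r.move_straight(cab(-.0165,0,.064),max_speed=.05,stop_force=14)
t=r.read_tcp_pos(); x=(t[0]-.65)*c_+(t[1]+.186)*s_
print(s,t,'face at',x+.0095,r.read_contact_force())
r.move_straight(cab(-.06,0,.064),max_speed=.08); r.move_straight(cab(-.16,0,.25))
im,d,p=shot('top','end.png'); W=cloud(p,d)[120:230,370:480].reshape(-1,3)
F=W[(W[:,2]>.06)&(W[:,2]<.088)&(W[:,0]<.66)]; print(len(F),cv2.minAreaRect(F[:,:2].astype(np.float32)) if len(F) else 0,r.read_clock())
for t in('spare_front','spare_paddle'):
    for e in r.spot_point('top',t)[:1]: print(t,e['at'],at(p,d,e['at']))
im,_,_=shot('scene'); cv2.imwrite('pics/fin.png',im[:,:,::-1])
E
```

```text
8.4583 [-0.17219428  0.39438287  0.74373755]
True [ 0.62688371 -0.18697692  0.13328201] face at -0.013636925443001284 [0.52590815 0.12882503 0.11023467]
828 ((0.6463147401809692, -0.17424459755420685), (0.028636109083890915, 0.17534266412258148), 0.6026798486709595) 13.35
spare_front [269.8, 209.6] [0.53441229 0.1076721  0.04340226]
spare_paddle [215.0, 177.3] [0.59270481 0.2141869  0.06024636]
```

View pics/fin.png

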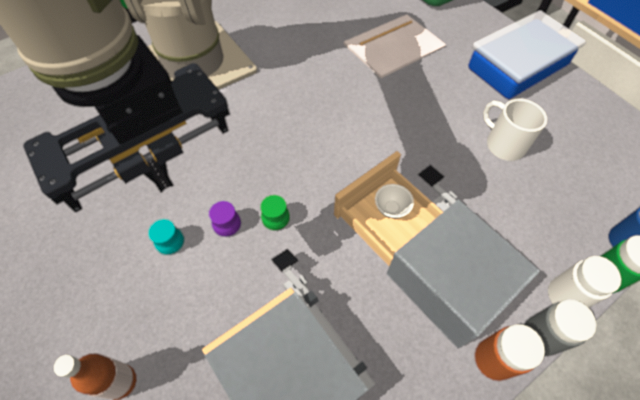

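The jar's tray is in at (250,320), and the spare tray and the decoys have not moved. The force stop was brief, so I will push once more, slowly, and measure the face.

```bash
cat > m.py <<'E'
from h import *
def face():
    im,d,p=shot('top'); W=cloud(p,d).reshape(-1,3); x=(W[:,0]-.65)*c_+(W[:,1]+.186)*s_; y=-(W[:,0]-.65)*s_+(W[:,1]+.186)*c_
    k=(abs(y)<.06)&(x>-.06)&(x<0.01)&(W[:,2]>.075)&(W[:,2]<.088); return k.sum(),np.percentile(x[k],[2,10,50,95])
E
python3 - <<'E'
from m import *
print(face())
r.move_straight(cab(-.06,0,.064)); s=r.move_straight(cab(-.0145,0,.064),max_speed=.02,stop_force=20)
t=r.read_tcp_pos(); print(s,(t[0]-.65)*c_+(t[1]+.186)*s_+.0095,r.read_contact_force())
r.move_straight(cab(-.06,0,.064),max_speed=.08); r.move_straight(cab(-.16,0,.25))
print(face(),r.read_contact_force(),r.read_clock())
E
```

```text
(np.int64(473), array([-0.01188462, -0.01135308, -0.00635383,  0.00047898]))
True -0.013146802156606971 [-0.34375448 -0.78128533  0.25896832]
(np.int64(460), array([-0.01175909, -0.01131424, -0.00639209,  0.00049359])) [ 0.02360458 -0.16612615  0.34004574] 19.0833
```

```bash
python3 -c "
from rig import r
r.sleep(0.5); print(r.close_job())"
```

```text
the job is handed in; nothing more can be done
None
```

I pressed the jar cabinet's lever fully down, pushed its tray home (front face measured about 12 mm before the cabinet, as it should be) and handed the job in at about 19.6 s; the spare tray and lever look unmoved, but I couldn't see the jar once the tray was in, so its standing upright is unconfirmed.

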